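# Press a pair of porous stones onto the stop of a sprung comparator

## Task

Check the pair of porous stones in the thickness comparator: lay the two stones one after the other on its sprung anvil, letting each go, in one straight pile with edges flush, and set the brass pressing cap squarely on top. Then push the cap down until the anvil rests on its hard stop and keep it pressed there, firmly but without ramming it: the program finishes while the gripper is still holding the cap down. Leave the two slotted weights and the closed moisture tin where they are.

Things in the scene. Friction and masses are not known exactly. Their poses are not given: they have to be found in the camera images.
- stone_a: porous stone: flat grey-brown stone disc, 50 mm diameter, 10 mm thick, about 50 g, lying flat on the bench; origin at the centre of its underside, z up. The two stones are alike; either may go first.
- stone_b: the other porous stone, the same: 50 mm diameter, 10 mm thick; origin at the centre of its underside, z up. Fixed equipment round the work, to be cleared by the gripper: a device 0.15 m high at x 0.43 to 0.61, y -0.09 to 0.10; a vice 0.12 m high at y below -0.46; an open case with rim 0.05 m high at x over 0.67.
- press_cap: brass pressing cap, about 150 g, standing on the bench: round flange 50 mm diameter, 10 mm thick, and on it an upright knob with dark bands, 24 mm diameter, from 10 to 46 mm above the underside, to hold it by from above. Origin at the centre of its underside, z up. Its flat underside goes on the pile.
- anvil_top (a point): centre of the flat top of the anvil, a bright steel disc, 50 mm diameter, on the thickness comparator (blue round foot, 84 mm diameter, fixed). Unpressed it stands 44 mm above the bench; nothing of the comparator is higher. The point sinks with the anvil; z up, -x points to the small white scale with red pointer. A stone laid on the anvil has its origin at this point.
- anvil (a joint): travel of the anvil straight down in m: 0 = up, 0.010 = on the hard stop (red pointer at the green mark). Its spring pushes up with about 5 N at 0 (it carries the pile without sinking), rising 0.6 N per mm to about 11 N at the stop, and lifts it again when let go. Beyond the stop it is rigid; more than about 35 N on the pile is ramming.
- brass_weight: bystander: slotted brass weight, 50 mm diameter, 14 mm thick, with a slot cut to the middle; origin at the centre of its underside. Not to be moved.
- grey_weight: bystander: slotted grey weight, 60 mm diameter, 18 mm thick; origin at the centre of its underside. Not to be moved.
- sample_tin: bystander: closed round grey moisture tin, 57 mm diameter, 35 mm high; origin at the centre of its underside. Not to be moved.

How it is judged:
By the outcome, as a careful person would: the job done as asked, in the order asked, and still so for the second after the job is handed in, while the arm keeps its last pose, push and grip.
It also fails if it takes over 64 s, if anything falls off the work surface, if the arm or the gripper's body presses on something with over 40 N, if the wrist force passes 120 N, or if a joint passes its speed limit or range.

## Robot

A 6-joint arm with a two-finger parallel gripper is mounted at the origin on a cart in front of the work surface, level with it; the furniture and walls round the work are solid. World frame = base frame: x ahead of the robot, y to its left, z up, the work surface at z = 0. Lengths are in m, angles in rad, forces in N, time in s.
With the tool pointing down it reaches from about 0.35 to 0.775 m from the base axis. Payload 5.5 kg.
Tool frame: the origin (TCP) lies at the very end of the fingers, on their centre line; the grasp point (between the pads) lies 19 mm behind it; z points along the fingers, y is the line along which they close (so a half turn about z gives the same grasp; the last joint's range is limited). The gripper opens to 85 mm and grips with 20 to 120 N. Pads are 22 mm wide; open, the fingers measure 114 mm over their backs; the gripper's body (76 mm by 85 mm) begins 54 mm behind the grasp point. The pads swing forward as they close: fully open they stand 13 mm farther back than shut.
Start: joints at [0.964, 0.313, 0.046, 1.304, 0, 1.431], TCP at [0.259, 0.514, 0.231] pointing down, gripper open.
Joint ranges: [-2.76, 2.76], [-0.86, 1.69], [-1.03, 1.26], [-2.2, 2.34], [-1.47, 1.5], [-3.14, 3.14]. Speed limits (rad/s): [2.57, 2.57, 3.14, 3.14, 3.14, 3.14].

## Interface

Orientations are given as a unit quaternion [w, x, y, z].
In Python, from workcell import get_state, read_camera, hand_in gives the robot as it stands.
- The arm moves only by the tool send_rows, never from a script. Its argument "increments" is a list of rows, each an object of numbers: "dx", "dy", "dz": the shift along the world's x, y, z in units of 25 mm (1.0 is 25 mm); "roll": the turn about the world's z in units of 8 degrees (1.0 is 8 degrees); "claw": the opening, from -1 (shut) to 1 (fully open). In form: [{"dx": .., "dy": .., "dz": .., "roll": .., "claw": ..}, ...]. A call has exactly 5 rows; each row is the pose to reach, as a shift and turn from the pose commanded when the call began; what a row does not reach only later rows make up. A row lasts 1/8 s, in which the tool goes at most 62.5 mm and 10.7 degrees, less where a joint would pass 70% of its speed; a pose out of reach is approached as far as the arm can. A call with a gripper value outside its range is refused whole. The fingers move at their own pace and stop on an object; "grip_force" is the grip in N (left out, the last holds). Time passes only in rows, so rows that repeat a pose let the fingers close, or fill a call up. It gives the time, the measured TCP pose, the force, the opening and the grip force at its end, in the units of the state.
- get_state(): the state, without advancing time (a new reading comes with each control period).
- read_camera(name): name is "scene" or "top" or "wrist"; returns a dict with "image" (400x640x3 uint8, blue, green, red), "fx", "fy", "cx", "cy" (pixels), "world_to_cam" (4x4, takes a point from world to camera coordinates). Camera axes: x right, y up, looking along -z (the intrinsics and any distortion apply to the point x, -y, -z); pixel columns grow to the right and rows downward; lengths in m; the calibration is good to about 2 mm. A picture is of the moment at which its call begins. There is no depth.
- hand_in(): hands the job in; it is judged then, once.
The state is a dict: "clock": time; "joint_pos": joint angles; "qvel": joint speeds; "tau": joint torques, N m; "tcp_pos": TCP position; "orientation": TCP orientation; "wrist_force": force on the tool from outside, world axes, zero at the start; "ft_torque": the same for the moment, N m; "finger_gap": finger opening in m; "grip_force": force on a finger pad.
Only numpy, scipy, OpenCV 4.12 (cv2) and the standard library are available. Lean on these libraries where they do the work, as an engineer would, in place of code of your own. Each camera call takes 0.05 s, during which the arm holds its last target. There are 200 camera calls.

## Working session

There is one attempt and no reset: what is moved stays moved. The work goes in short steps, Python scripts to look and compute and a tool call to move; the robot and the scene stay as the last step left them, time stands still between calls to the robot, and variables do not carry over. Pictures are saved under pics/ and viewed, at most 10 in all, crops included, and the job is handed in when it is done.

Besides the shell and the picture viewer there is one more tool, called as a command line: name --argument value ..., lists and objects as JSON in quotes. send_rows: Moves the arm, as the interface text tells. Its arguments: {"type":"object","properties":{"increments":{"type":"array","items":{"type":"object","properties":{"dx":{"type":"number"},"dy":{"type":"number"},"dz":{"type":"number"},"roll":{"type":"number"},"claw":{"type":"number"}}}},"grip_force":{"type":"number"}},"required":["increments"]}

```bash
ls; mkdir -p pics
python3 - <<'E'
from workcell import *
import cv2,pickle
d={}
for n in("top","scene"):
    c=read_camera(n);d[n]=c;cv2.imwrite(f"pics/{n}0.png",c["image"]);print(n,{k:v for k,v in c.items() if k!="image"})
pickle.dump(d,open("c0.pkl","wb"))
print(get_state())
E
```

```text
pics
top {'fx': 371.643262981208, 'fy': 371.643262981208, 'cx': 321.37585735999323, 'cy': 202.2531682571925, 'world_to_cam': array([[-0.09606756, -0.99535947,  0.00552794, -0.21326093],
       [ 0.97175742, -0.0925841 ,  0.21706149, -0.56542771],
       [-0.21554241,  0.02622439,  0.97614228, -0.80329006],
       [ 0.        ,  0.        ,  0.        ,  1.        ]])}
scene {'fx': 378.26185719228715, 'fy': 378.26185719228715, 'cx': 316.85916504319965, 'cy': 195.7971006281328, 'world_to_cam': array([[ 0.2668445 , -0.96371856,  0.0063681 , -0.41189134],
       [ 0.64739793,  0.1841453 ,  0.73957179, -0.3678369 ],
       [-0.71391171, -0.19322797,  0.67304756, -0.52329606],
       [ 0.        ,  0.        ,  0.        ,  1.        ]])}
{'clock': 0.1, 'joint_pos': array([9.64396773e-01, 3.13931454e-01, 4.50996728e-02, 1.30361132e+00,
       3.31101661e-05, 1.43119197e+00]), 'qvel': array([-0.00010076, -0.0009821 ,  0.00179464,  0.0007514 ,  0.00106219,
        0.00124367]), 'tau': array([ 4.34792542e-03, -4.81724703e+01,  2.99243814e+01,  1.27177220e-02,
       -1.73759571e-05,  1.10943625e-05]), 'tcp_pos': array([0.25850526, 0.51310508, 0.23049744]), 'orientation': array([-3.15469083e-04,  2.31284262e-01,  9.72885868e-01, -7.60735464e-04]), 'wrist_force': array([0.24250717, 0.24107591, 0.34259547]), 'ft_torque': array([-0.04626888, -0.04922818,  0.0437238 ]), 'grip_force': 0.0, 'finger_gap': 0.08522281118780482}
```

View pics/top0.png

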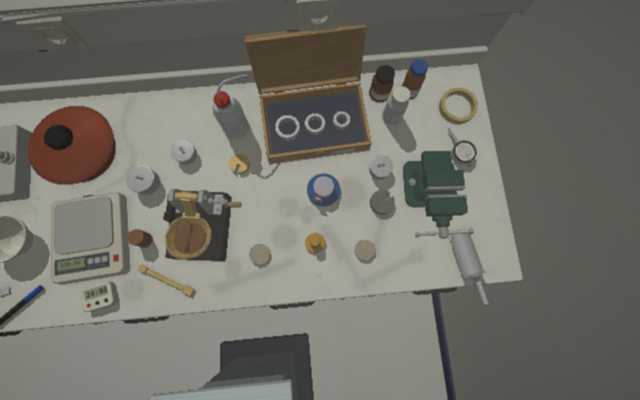

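View pics/scene0.png

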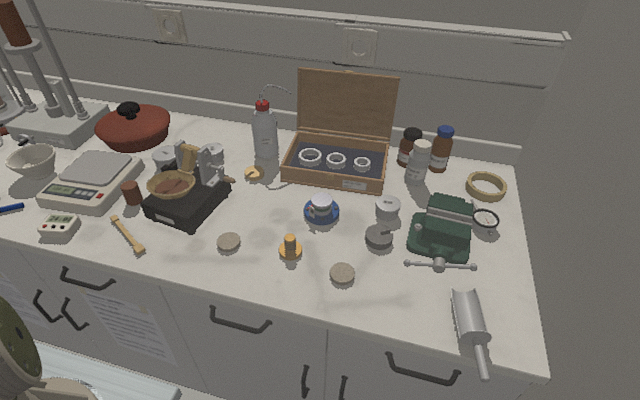

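Top view: the stones are at about (260,255) and (366,250), the cap at (316,243), the comparator at (323,188), the brass weight at (239,163), the grey weight at (382,204) and the tin at (381,167). The scene view agrees: stones (229,242) and (342,273), cap (290,250), anvil (321,203).

```bash
cat > h.py <<'E'
import numpy as np,cv2
from workcell import *
def ray(c,u,v,z):
    "world xy at height z of pixel u,v"
    W=np.array(c["world_to_cam"]);R,t=W[:3,:3],W[:3,3]
    o=-R.T@t;d=R.T@np.array([(u-c["cx"])/c["fx"],-(v-c["cy"])/c["fy"],-1])
    return (o+d*(z-o[2])/d[2])[:2]
def proj(c,p):
    W=np.array(c["world_to_cam"]);q=W[:3,:3]@np.array(p)+W[:3,3]
    return np.array([c["cx"]+c["fx"]*q[0]/-q[2],c["cy"]+c["fy"]*q[1]/q[2]])
E
python3 - <<'E'
from h import *
import pickle
d=pickle.load(open("c0.pkl","rb"));c=d["top"]
for n,u,v,z in(("s1",260,254.5,.01),("s2",366,250,.01),("cap",316,239,.046),("anvil",323.5,185,.044),("brass",239,163,.014),("grey",382,204,.018),("tin",381,166,.035)):print(n,ray(c,u,v,z))
c=d["scene"]
for n,u,v,z in(("s1",229,241,.01),("s2",342,272,.01),("cap",290,238,.046),("anvil",321,201,.044)):print(n,ray(c,u,v,z))
im=d["top"]["image"]
cv2.imwrite("pics/crop.png",cv2.resize(im[140:280,220:420],None,fx=4,fy=4,interpolation=cv2.INTER_CUBIC))
c=read_camera("wrist");print(c["world_to_cam"],c["fx"])
W=c["world_to_cam"];print(-W[:3,:3].T@W[:3,3])
E
```

```text
s1 [ 0.44031768 -0.10881688]
s2 [ 0.42667899 -0.36334967]
cap [ 0.46024519 -0.24586383]
anvil [ 0.58847139 -0.27594331]
brass [ 0.67381712 -0.07061812]
grey [ 0.53388257 -0.41509378]
tin [ 0.62569896 -0.42194059]
s1 [ 0.43904112 -0.11088657]
s2 [ 0.42586018 -0.36119508]
cap [ 0.45292492 -0.24507287]
anvil [ 0.57846886 -0.27662636]
[[ 0.44946465  0.89329432 -0.00260461 -0.57446075]
 [-0.86002713  0.43193411 -0.27163627  0.03597537]
 [-0.24152611  0.12433094  0.96239646 -0.37835847]
 [ 0.          0.          0.          1.        ]] 332.82231387538326
[0.19775615 0.5446652  0.37240682]
```

View pics/crop.png

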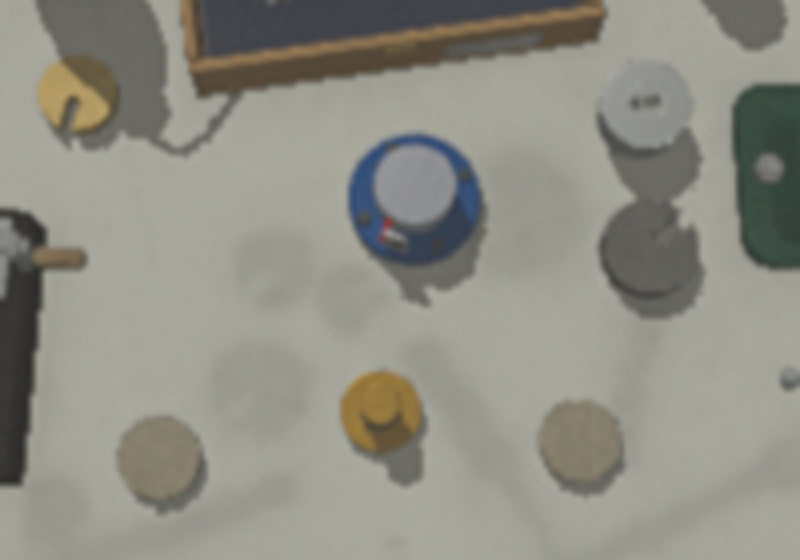

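The crop confirms this: anvil top at about (324,186.3), stones (260,254.5) and (365.3,250), knob top (315.5,239.3). Next I move to a survey pose, turned so the camera is on the -y side, away from the device.

send_rows --increments '[{"dx":0.5,"dy":-2,"roll":1,"claw":1},{"dx":1,"dy":-4,"roll":2,"claw":1},{"dx":1.6,"dy":-6,"roll":3,"claw":1},{"dx":2.2,"dy":-8,"roll":4,"claw":1},{"dx":2.8,"dy":-10,"roll":5,"claw":1}]'

```text
schema error: expected keys dx, dy, dz, roll, claw
```

send_rows --increments '[{"dx":0.5,"dy":-2,"roll":1,"claw":1},{"dx":1,"dy":-4,"roll":2,"claw":1},{"dx":1.6,"dy":-6,"roll":3,"claw":1},{"dx":2.2,"dy":-8,"roll":4,"claw":1},{"dx":2.8,"dy":-10,"roll":5,"claw":1}]'

```text
schema error: expected keys dx, dy, dz, roll, claw
```

send_rows --increments '[{"dx":0.5,"dy":-2,"roll":1,"claw":1},{"dx":1,"dy":-4,"roll":2,"claw":1},{"dx":1.6,"dy":-6,"roll":3,"claw":1},{"dx":2.2,"dy":-8.4,"roll":4,"claw":1},{"dx":2.8,"dy":-10.4,"roll":4.6,"claw":1}]'

```text
schema error: expected keys dx, dy, dz, roll, claw
```

Run:
```python
from h import *
import pickle
c=read_camera("wrist");cv2.imwrite("pics/w1.png",c["image"]);pickle.dump(c,open("w1.pkl","wb"))
s=get_state();print(s["clock"],s["tcp_pos"],s["orientation"],s["joint_pos"])
W=c["world_to_cam"];print(-W[:3,:3].T@W[:3,3])
for p in([.44,-.109,.01],[.427,-.362,.01],[.457,-.2455,.046],[.583,-.276,.044]):print(proj(c,p))
```

```text
0.2 [0.25861594 0.51321606 0.2307474 ] [-1.98022601e-04  2.31313543e-01  9.72879096e-01 -5.19785129e-04] [ 9.64370860e-01  3.13704355e-01  4.53948961e-02  1.30359928e+00
 -1.00157029e-05  1.43122619e+00]
[0.19777968 0.54469888 0.37251935]
[ -2.81657223 467.62291628]
[-134.45063914  516.1925934 ]
[-92.20886467 533.6855077 ]
[-43.89240412 588.89259254]
```

View pics/w1.png

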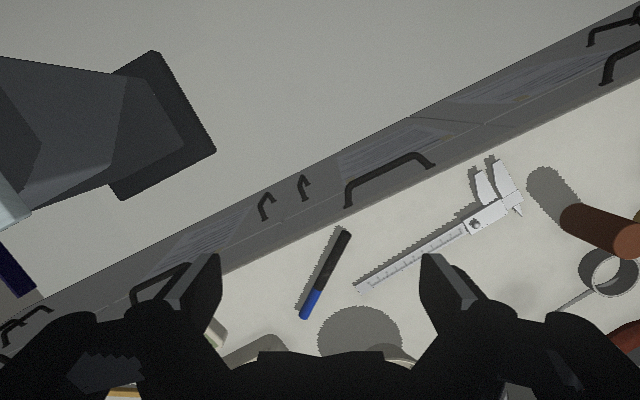

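The wrist view shows the fingers at the lower edge and the far-left bench. All three moves were refused because every row needs all five keys, so I resend them complete.

send_rows --increments '[{"dx":0.5,"dy":-2,"dz":0,"roll":1,"claw":1},{"dx":1.1,"dy":-4,"dz":0,"roll":2,"claw":1},{"dx":1.7,"dy":-6,"dz":0,"roll":3,"claw":1},{"dx":2.4,"dy":-8,"dz":0,"roll":4,"claw":1},{"dx":3.2,"dy":-10,"dz":0,"roll":5,"claw":1}]'

```text
clock: 0.82
tcp_pos: [0.3389, 0.262, 0.2313]
orientation: [0.0, -0.118, 0.993, 0.0]
wrist_force: [0.1, -0.4, -0.8]
finger_gap: 0.0854
grip_force: 0.0
```

send_rows --increments '[{"dx":0.5,"dy":-2,"dz":0,"roll":1,"claw":1},{"dx":1.1,"dy":-4,"dz":0,"roll":2,"claw":1},{"dx":1.7,"dy":-6,"dz":0,"roll":3,"claw":1},{"dx":2.4,"dy":-8,"dz":0,"roll":4,"claw":1},{"dx":3.2,"dy":-10,"dz":0,"roll":5,"claw":1}]'

```text
clock: 1.45
tcp_pos: [0.419, 0.0118, 0.2315]
orientation: [0.0, -0.45, 0.893, -0.0]
wrist_force: [0.3, -0.7, -0.1]
finger_gap: 0.0853
grip_force: 0.0
```

send_rows --increments '[{"dx":0.5,"dy":-2,"dz":0,"roll":1,"claw":1},{"dx":1.1,"dy":-4,"dz":0,"roll":2,"claw":1},{"dx":1.7,"dy":-6,"dz":0,"roll":3,"claw":1},{"dx":2.4,"dy":-8,"dz":0,"roll":4,"claw":1},{"dx":3.2,"dy":-8.5,"dz":0,"roll":4.6,"claw":1}]'

```text
clock: 2.08
tcp_pos: [0.499, -0.2021, 0.2309]
orientation: [0.0, 0.707, -0.707, 0.0]
wrist_force: [-0.8, 1.4, -0.3]
finger_gap: 0.0853
grip_force: 0.0
```

send_rows --increments '[{"dx":0,"dy":0,"dz":0,"roll":0,"claw":1},{"dx":0,"dy":0,"dz":0,"roll":0,"claw":1},{"dx":0,"dy":0,"dz":0,"roll":0,"claw":1},{"dx":0,"dy":0,"dz":0,"roll":0,"claw":1},{"dx":0,"dy":0,"dz":0,"roll":0,"claw":1}]'

```text
clock: 2.7
tcp_pos: [0.4987, -0.1986, 0.2316]
orientation: [-0.0, 0.708, -0.707, 0.0]
wrist_force: [-0.5, 0.3, -1.4]
finger_gap: 0.0856
grip_force: 0.0
```

Run:
```python
from h import *
import pickle
c=read_camera("wrist");cv2.imwrite("pics/w2.png",c["image"]);pickle.dump(c,open("w2.pkl","wb"))
s=get_state();print(s["clock"],s["tcp_pos"],s["orientation"],s["joint_pos"])
W=c["world_to_cam"];print(-W[:3,:3].T@W[:3,3])
for p in([.44,-.109,.01],[.427,-.362,.01],[.457,-.2455,.046],[.583,-.276,.044]):print(proj(c,p))
```

```text
2.75 [ 0.4987204  -0.19865109  0.2315683 ] [-1.76785345e-05  7.07551178e-01 -7.06662093e-01  1.30427937e-04] [-5.28621284e-01  2.38641848e-01 -5.36076534e-02  1.27828552e+00
 -3.18860075e-05 -2.10067497e+00]
[ 0.49929739 -0.26692903  0.37353674]
[370.2525407  246.10428688]
[394.66556554   5.80240801]
[364.06317289 130.13965697]
[231.79328018  96.83338515]
```

View pics/w2.png

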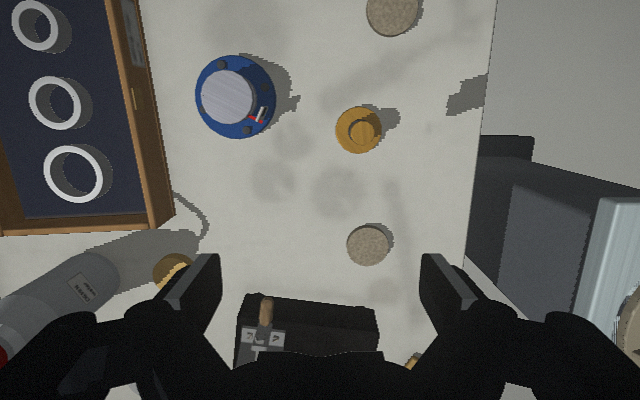

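The wrist view shows stone 1 at (368,246), stone 2 at the top edge (394,12), the cap at (358,130) with its knob at (363,133), the anvil top at (228,97), and the device base edge at row 293 or so. Next I fit circles for accuracy.

```bash
cat >> h.py <<'E'
from scipy.optimize import minimize
from scipy.ndimage import map_coordinates,gaussian_filter
TH=np.linspace(0,2*np.pi,120,endpoint=False)
def fit(c,x,y,z,r,sel=None):
    "circle of radius r at height z near x,y: maximise colour step across its image outline"
    im=gaussian_filter(c["image"].astype(float),(0.8,0.8,0))
    th=TH if sel is None else TH[sel(TH)]
    def ring(p,rr):
        q=np.array([proj(c,[p[0]+rr*np.cos(t),p[1]+rr*np.sin(t),z]) for t in th])
        ok=(q[:,0]>0)&(q[:,0]<639)&(q[:,1]>0)&(q[:,1]<399)
        return np.stack([map_coordinates(im[...,k],[q[:,1],q[:,0]],order=1,mode='nearest') for k in range(3)],1),ok
    def cost(p):
        a,ok=ring(p,r-.0012);b,_=ring(p,r+.0012)
        return -np.minimum(np.linalg.norm(a-b,axis=1),25)[ok].mean()
    g=[(cost((x+i,y+j)),x+i,y+j) for i in np.arange(-.009,.0091,.0015) for j in np.arange(-.009,.0091,.0015)]
    b=min(g);R=minimize(cost,b[1:],method="Nelder-Mead",options=dict(initial_simplex=[b[1:],(b[1]+.001,b[2]),(b[1],b[2]+.001)],xatol=1e-5))
    return R.x.round(4),round(R.fun,2)
E
cat > a.py <<'E'
from h import *
import pickle
c=pickle.load(open("w2.pkl","rb"))
im=c["image"].copy()
for n,x,y,z,r in(("s1",.44,-.109,.01,.025),("s2",.427,-.362,.01,.025),("flange",.457,-.2455,.01,.025),("knob",.457,-.2455,.046,.012),("anvil",.583,-.276,.044,.025)):
    p,f=fit(c,x,y,z,r);print(n,p,f)
    q=np.array([proj(c,[p[0]+r*np.cos(t),p[1]+r*np.sin(t),z]) for t in TH]);cv2.polylines(im,[(q*8).astype(np.int32)],True,(0,255,0),1,shift=3)
d=pickle.load(open("c0.pkl","rb"))["top"]
for n,x,y,z,r in(("s1",.44,-.109,.01,.025),("s2",.427,-.362,.01,.025),("knob",.457,-.2455,.046,.012),("anvil",.583,-.276,.044,.025)):print("top",n,*fit(d,x,y,z,r))
print("base edge",ray(c,310,293,.04),"handle",ray(c,265,298,.1))
cv2.imwrite("pics/w2f.png",cv2.resize(im[0:290,180:440],None,fx=2,fy=2))
E
python3 a.py
```

```text
s1 [ 0.4443 -0.1071] -24.51
s2 [ 0.4308 -0.3607] -24.81
flange [ 0.4585 -0.2425] -25.0
knob [ 0.461  -0.2436] -19.52
anvil [ 0.589 -0.276] -25.0
top s1 [ 0.4429 -0.1067] -19.78
top s2 [ 0.4283 -0.3592] -17.32
top knob [ 0.4611 -0.2532] -12.57
top anvil [ 0.586 -0.276] -25.0
base edge [ 0.51048262 -0.06469541] handle [ 0.55036481 -0.09574712]
```

View pics/w2f.png

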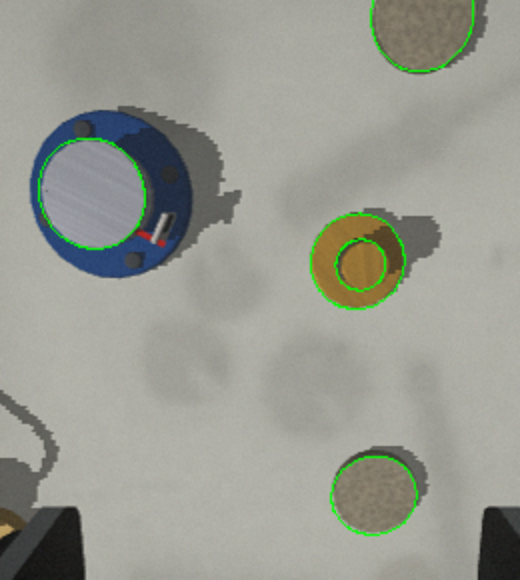

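The fits sit tightly on all outlines. I take stone 2 first because it is in the clear.

send_rows --increments '[{"dx":-0.7,"dy":-1.6,"dz":-0.5,"roll":0,"claw":1},{"dx":-1.4,"dy":-3.3,"dz":-1.5,"roll":0,"claw":1},{"dx":-2.1,"dy":-5,"dz":-3,"roll":0,"claw":1},{"dx":-2.73,"dy":-6.49,"dz":-4.5,"roll":0,"claw":1},{"dx":-2.73,"dy":-6.49,"dz":-6,"roll":0,"claw":1}]'

```text
clock: 3.38
tcp_pos: [0.4296, -0.3642, 0.0803]
orientation: [-0.0, -0.706, 0.708, -0.001]
wrist_force: [-0.2, 0.4, -0.8]
finger_gap: 0.0855
grip_force: 0.0
```

send_rows --increments '[{"dx":0,"dy":0,"dz":-1,"roll":0,"claw":1},{"dx":0,"dy":0,"dz":-1.8,"roll":0,"claw":1},{"dx":0,"dy":0,"dz":-2.5,"roll":0,"claw":1},{"dx":0,"dy":0,"dz":-3,"roll":0,"claw":1},{"dx":0,"dy":0,"dz":-3.16,"roll":0,"claw":1}]'

```text
clock: 4.0
tcp_pos: [0.4303, -0.3609, 0.0017]
orientation: [0.0, 0.707, -0.707, -0.001]
wrist_force: [0.5, 0.5, -0.2]
finger_gap: 0.0853
grip_force: 0.0
```

send_rows --increments '[{"dx":0,"dy":0,"dz":0,"roll":0,"claw":0.4},{"dx":0,"dy":0,"dz":0,"roll":0,"claw":0.2},{"dx":0,"dy":0,"dz":0,"roll":0,"claw":0},{"dx":0,"dy":0,"dz":0,"roll":0,"claw":-0.2},{"dx":0,"dy":0,"dz":0,"roll":0,"claw":-0.2}]' --grip_force 30

```text
clock: 4.62
tcp_pos: [0.431, -0.3617, 0.0035]
orientation: [0.0, 0.707, -0.707, 0.001]
wrist_force: [-1.3, 1.3, 5.6]
finger_gap: 0.0477
grip_force: 30.4
```

send_rows --increments '[{"dx":0,"dy":0,"dz":0.2,"roll":0,"claw":-0.2},{"dx":0,"dy":0,"dz":0.6,"roll":0,"claw":-0.2},{"dx":0,"dy":0,"dz":1,"roll":0,"claw":-0.2},{"dx":0,"dy":0,"dz":1.5,"roll":0,"claw":-0.2},{"dx":0,"dy":0,"dz":2,"roll":0,"claw":-0.2}]'

```text
clock: 5.25
tcp_pos: [0.4307, -0.3614, 0.0534]
orientation: [0.0, 0.707, -0.707, 0.0]
wrist_force: [0.0, -0.2, -0.2]
finger_gap: 0.0479
grip_force: 31.0
```

Run:
```python
from h import *
import pickle
c=read_camera("wrist");pickle.dump(c,open("w3.pkl","wb"));cv2.imwrite("pics/w3.png",c["image"][150:400,100:540])
s=get_state();print(s["tcp_pos"],s["finger_gap"],s["grip_force"],s["wrist_force"])
print(proj(c,s["tcp_pos"]))
```

```text
[ 0.43140534 -0.36217086  0.05510259] 0.047993129446106876 30.998623967170715 [-0.1598433  -0.12311584  0.10062129]
[319.71699328 259.3985679 ]
```

View pics/w3.png

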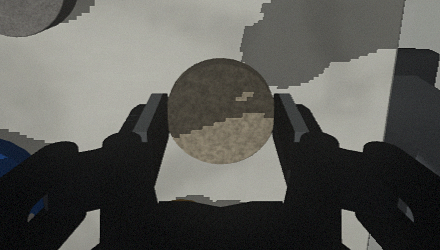

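Stone 2 is held level, centred at full-image (320,260). On the way I measure the held stone and look at the anvil from directly above.

send_rows --increments '[{"dx":0.5,"dy":0.6,"dz":1.2,"roll":0,"claw":-0.2},{"dx":1.7,"dy":2,"dz":2.6,"roll":0,"claw":-0.2},{"dx":3.2,"dy":3.6,"dz":3.8,"roll":0,"claw":-0.2},{"dx":4.8,"dy":5.2,"dz":3.8,"roll":0,"claw":-0.2},{"dx":6.32,"dy":6.4,"dz":3.8,"roll":0,"claw":-0.2}]'

```text
clock: 5.92
tcp_pos: [0.59, -0.1997, 0.1486]
orientation: [-0.0, 0.708, -0.707, 0.001]
wrist_force: [0.1, -0.9, -0.9]
finger_gap: 0.0475
grip_force: 31.2
```

send_rows --increments '[{"dx":0,"dy":0,"dz":0,"roll":0,"claw":-0.2},{"dx":0,"dy":0,"dz":0,"roll":0,"claw":-0.2},{"dx":0,"dy":0,"dz":0,"roll":0,"claw":-0.2},{"dx":0,"dy":0,"dz":0,"roll":0,"claw":-0.2},{"dx":0,"dy":0,"dz":0,"roll":0,"claw":-0.2}]'

```text
clock: 6.55
tcp_pos: [0.5881, -0.202, 0.1475]
orientation: [-0.0, -0.707, 0.707, 0.0]
wrist_force: [0.1, 0.4, -0.7]
finger_gap: 0.0479
grip_force: 31.3
```

```bash
sed -i 's/,25)\[ok\]/,60)[ok]/' h.py
cat > m.py <<'E'
from h import *
import pickle,sys
c=read_camera("wrist");pickle.dump(c,open(sys.argv[1]+".pkl","wb"))
t=np.mean([get_state()["tcp_pos"] for _ in range(1)],0)
print("tcp",t.round(4),get_state()["clock"])
E
python3 m.py w4
python3 - <<'E'
from h import *
import pickle
c3=pickle.load(open("w3.pkl","rb"));t=np.array([.4309,-.3618,.0538])
print("held w3",*[(z,fit(c3,t[0],t[1],z,.025)) for z in(.057,.060,.063)])
c=pickle.load(open("w4.pkl","rb"));print("w2",fit(pickle.load(open("w2.pkl","rb")),.589,-.276,.044,.025))
print("anvil",fit(c,.589,-.276,.044,.025));t=get_state()["tcp_pos"]
print("held w4",fit(c,t[0],t[1],t[2]+.0065,.025))
E
```

```text
tcp [ 0.5882 -0.2019  0.1474] 6.6
held w3 (0.057, (array([ 0.4309, -0.3613]), np.float64(-47.58))) (0.06, (array([ 0.4309, -0.3623]), np.float64(-55.6))) (0.063, (array([ 0.4315, -0.3638]), np.float64(-51.63)))
w2 (array([ 0.5885, -0.2752]), np.float64(-60.0))
anvil (array([ 0.589, -0.276]), np.float64(-60.0))
held w4 (array([ 0.5886, -0.2031]), np.float64(-57.86))
```

```bash
sed -i 's/,60)\[ok\]/,200)[ok]/' h.py
python3 - <<'E'
from h import *
import pickle
c=pickle.load(open("w4.pkl","rb"))
a,f=fit(c,.589,-.276,.044,.025);print("anvil",a,f,fit(c,.589,-.276,.044,.0246))
for z in(.152,.154,.156):
    s,f=fit(c,.5882,-.2020,z,.025);print("held",z,s,f,"units",(a-s)/.025)
c=pickle.load(open("w2.pkl","rb"));print(fit(c,.589,-.276,.044,.025))
E
```

```text
anvil [ 0.5889 -0.2756] -131.89 (array([ 0.5888, -0.2756]), np.float64(-151.53))
held 0.152 [ 0.5885 -0.2028] -107.49 units [ 0.016 -2.912]
held 0.154 [ 0.5886 -0.2033] -119.1 units [ 0.012 -2.892]
held 0.156 [ 0.5885 -0.2041] -118.25 units [ 0.016 -2.86 ]
(array([ 0.5884, -0.2757]), np.float64(-98.15))
```

send_rows --increments '[{"dx":0,"dy":-1.2,"dz":-0.3,"roll":0,"claw":-0.2},{"dx":0.01,"dy":-2.4,"dz":-1,"roll":0,"claw":-0.2},{"dx":0.01,"dy":-2.89,"dz":-2,"roll":0,"claw":-0.2},{"dx":0.01,"dy":-2.89,"dz":-3,"roll":0,"claw":-0.2},{"dx":0.01,"dy":-2.89,"dz":-3.7,"roll":0,"claw":-0.2}]'

```text
clock: 7.22
tcp_pos: [0.5881, -0.2736, 0.0535]
orientation: [0.0, 0.707, -0.707, -0.001]
wrist_force: [0.2, -0.5, -1.4]
finger_gap: 0.0478
grip_force: 31.3
```

send_rows --increments '[{"dx":0,"dy":0,"dz":-0.08,"roll":0,"claw":-0.2},{"dx":0,"dy":0,"dz":-0.16,"roll":0,"claw":-0.2},{"dx":0,"dy":0,"dz":-0.24,"roll":0,"claw":-0.2},{"dx":0,"dy":0,"dz":-0.24,"roll":0,"claw":-0.2},{"dx":0,"dy":0,"dz":-0.24,"roll":0,"claw":-0.2}]'

```text
clock: 7.85
tcp_pos: [0.5891, -0.2736, 0.0493]
orientation: [-0.0, 0.707, -0.707, 0.0]
wrist_force: [0.2, -1.0, -0.8]
finger_gap: 0.0475
grip_force: 31.3
```

Run:
```python
from h import *
c=read_camera("scene")
p=np.array(proj(c,[.589,-.276,.05])).astype(int)
a=c["image"][p[1]-45:p[1]+35,p[0]-60:p[0]+60]
b=read_camera("wrist")["image"][170:370,160:480]
b=cv2.resize(b,None,fx=2,fy=2);a=cv2.resize(a,(600,400),interpolation=cv2.INTER_CUBIC)
cv2.imwrite("pics/p1.png",cv2.resize(np.hstack([a,b]),(800,262)))
print(get_state()["tcp_pos"],get_state()["wrist_force"])
```

```text
[ 0.58897276 -0.27357209  0.0491718 ] [-0.1630923  -0.034761   -0.61795756]
```

View pics/p1.png

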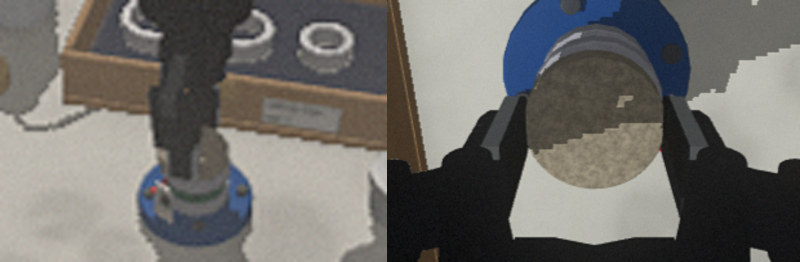

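The left half shows the stone just above the anvil. The right half shows it held level, with the stepped anvil edge behind it. I lower gently until contact.

send_rows --increments '[{"dx":0,"dy":0,"dz":-0.03,"roll":0,"claw":-0.2},{"dx":0,"dy":0,"dz":-0.06,"roll":0,"claw":-0.2},{"dx":0,"dy":0,"dz":-0.06,"roll":0,"claw":-0.2},{"dx":0,"dy":0,"dz":-0.06,"roll":0,"claw":-0.2},{"dx":0,"dy":0,"dz":-0.06,"roll":0,"claw":-0.2}]'

```text
clock: 8.57
tcp_pos: [0.5888, -0.2735, 0.0476]
orientation: [0.0, 0.707, -0.707, 0.0]
wrist_force: [-0.4, 1.0, 2.6]
finger_gap: 0.0483
grip_force: 31.6
```

send_rows --increments '[{"dx":0,"dy":0,"dz":-0.04,"roll":0,"claw":-0.2},{"dx":0,"dy":0,"dz":-0.04,"roll":0,"claw":-0.2},{"dx":0,"dy":0,"dz":-0.04,"roll":0,"claw":-0.2},{"dx":0,"dy":0,"dz":-0.04,"roll":0,"claw":-0.2},{"dx":0,"dy":0,"dz":-0.04,"roll":0,"claw":-0.2}]'

```text
clock: 9.2
tcp_pos: [0.5889, -0.2735, 0.0464]
orientation: [0.0, 0.707, -0.707, 0.0]
wrist_force: [-1.4, 0.7, 4.1]
finger_gap: 0.0477
grip_force: 31.8
```

Contact at about 4 N, so I release, rise and re-measure from the same viewpoint.

send_rows --increments '[{"dx":0,"dy":0,"dz":0,"roll":0,"claw":0.25},{"dx":0,"dy":0,"dz":0,"roll":0,"claw":0.35},{"dx":0,"dy":0,"dz":0,"roll":0,"claw":0.5},{"dx":0,"dy":0,"dz":0,"roll":0,"claw":0.6},{"dx":0,"dy":0,"dz":0,"roll":0,"claw":0.6}]'

```text
clock: 9.82
tcp_pos: [0.5888, -0.2735, 0.0462]
orientation: [0.0, 0.707, -0.707, -0.0]
wrist_force: [-0.4, -0.4, 0.6]
finger_gap: 0.0683
grip_force: 0.0
```

send_rows --increments '[{"dx":0,"dy":0,"dz":0.4,"roll":0,"claw":0.6},{"dx":0,"dy":0,"dz":1.4,"roll":0,"claw":0.8},{"dx":0,"dy":0.6,"dz":2.6,"roll":0,"claw":1},{"dx":0,"dy":1.9,"dz":3.6,"roll":0,"claw":1},{"dx":0,"dy":2.9,"dz":4,"roll":0,"claw":1}]'

```text
clock: 10.45
tcp_pos: [0.5898, -0.2004, 0.1488]
orientation: [-0.001, 0.707, -0.707, 0.002]
wrist_force: [0.2, -0.9, 0.6]
finger_gap: 0.0857
grip_force: 0.0
```

send_rows --increments '[{"dx":0,"dy":0,"dz":0,"roll":0,"claw":1},{"dx":0,"dy":0,"dz":0,"roll":0,"claw":1},{"dx":0,"dy":0,"dz":0,"roll":0,"claw":1},{"dx":0,"dy":0,"dz":0,"roll":0,"claw":1},{"dx":0,"dy":0,"dz":0,"roll":0,"claw":1}]'

```text
clock: 11.08
tcp_pos: [0.5886, -0.2014, 0.1458]
orientation: [0.0, 0.707, -0.707, -0.0]
wrist_force: [1.2, -0.1, -0.1]
finger_gap: 0.0856
grip_force: 0.0
```

```bash
python3 m.py w5
python3 - <<'E'
from h import *
import pickle
c=pickle.load(open("w5.pkl","rb"))
for r in(.025,.0247):print("placed",fit(c,.589,-.276,.054,r))
im=c["image"].copy()
for z,k in((.054,(0,255,0)),(.044,(0,0,255))):
    q=np.array([proj(c,[.5889+.025*np.cos(t),-.2756+.025*np.sin(t),z]) for t in TH]);cv2.polylines(im,[(q*8).astype(np.int32)],True,k,1,shift=3)
cv2.imwrite("pics/w5.png",np.hstack([cv2.resize(i[90:240,240:400],(390,366)) for i in(im,c["image"])]))
E
```

```text
tcp [ 0.5887 -0.2013  0.146 ] 11.125
placed (array([ 0.5895, -0.2732]), np.float64(-96.58))
placed (array([ 0.5895, -0.2732]), np.float64(-98.47))
```

View pics/w5.png

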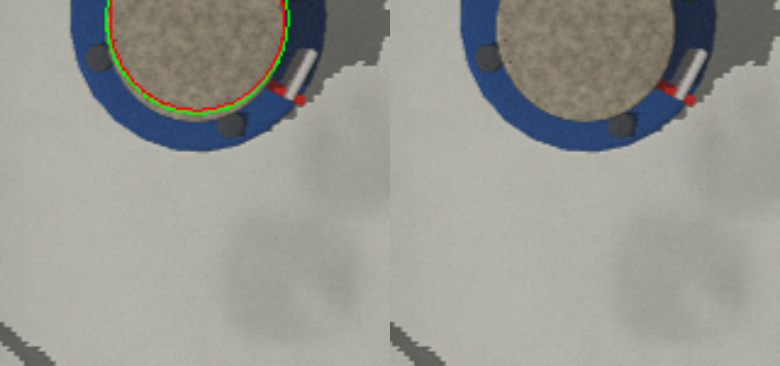

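The stone lies on the anvil at about 2.4 mm to +y by the fit. I check the exposed anvil crescent numerically before correcting.

Run:
```python
from h import *
import pickle
for n,z in(("w4",.044),("w5",.054)):
    c=pickle.load(open(n+".pkl","rb"))
    for ang in (-90,90,0,180):
        a=np.radians(ang);out=[]
        for r in np.arange(.019,.0301,.001):
            u,v=proj(c,[.5889+r*np.cos(a),-.2756+r*np.sin(a),z]);out.append("/".join(str(int(q)) for q in cv2.getRectSubPix(c["image"],(1,1),(u,v))[0,0]))
        print(n,ang,round(v),*out)
```

```text
w4 -90 53 174/166/163 174/167/165 181/173/171 181/172/169 182/174/171 149/143/143 125/79/53 128/76/46 127/76/47 127/78/48 130/78/49 130/79/50
w4 90 142 172/166/163 168/161/160 166/159/157 174/165/163 167/159/161 145/138/136 132/77/45 132/79/51 132/81/52 131/78/51 132/80/51 132/80/50
w4 0 99 170/163/160 169/162/160 171/164/162 174/166/166 184/179/178 161/140/129 129/82/52 135/83/52 132/82/52 129/80/47 132/83/52 129/78/51
w4 180 99 172/163/163 173/166/165 173/165/165 173/164/162 170/165/162 146/140/137 82/65/57 76/50/37 85/58/45 76/52/39 73/51/38 77/51/40
w5 -90 49 94/109/116 106/122/130 102/120/128 93/97/100 95/91/93 105/63/39 111/65/38 110/65/39 115/69/42 112/66/41 112/67/42 110/65/40
w5 90 143 113/132/140 103/120/129 108/127/134 108/126/132 108/128/135 107/125/134 102/118/126 97/114/120 99/114/121 116/65/38 114/68/43 113/67/41
w5 0 98 107/121/132 106/123/130 102/116/123 97/111/118 106/120/130 112/134/143 115/102/98 112/64/35 114/71/43 113/67/41 113/68/44 117/71/44
w5 180 98 96/111/116 100/116/123 93/108/116 99/117/122 104/121/131 70/77/77 64/40/34 64/44/32 63/43/31 64/45/32 62/41/30 64/47/35
```

The edges confirm an offset of +2.5 mm in y and +0.6 mm in x. I regrip and nudge the stone over.

send_rows --increments '[{"dx":0,"dy":-1.2,"dz":-0.2,"roll":0,"claw":1},{"dx":0,"dy":-2.5,"dz":-0.8,"roll":0,"claw":1},{"dx":0,"dy":-2.9,"dz":-2,"roll":0,"claw":1},{"dx":0,"dy":-2.9,"dz":-3.2,"roll":0,"claw":1},{"dx":0,"dy":-2.9,"dz":-3.98,"roll":0,"claw":0.8}]'

```text
clock: 11.75
tcp_pos: [0.5879, -0.2735, 0.045]
orientation: [0.0, 0.707, -0.707, -0.001]
wrist_force: [-0.7, 0.2, 0.4]
finger_gap: 0.0769
grip_force: 0.0
```

send_rows --increments '[{"dx":0,"dy":0,"dz":0,"roll":0,"claw":0.5},{"dx":0,"dy":0,"dz":0,"roll":0,"claw":0.3},{"dx":0,"dy":0,"dz":0,"roll":0,"claw":0},{"dx":0,"dy":0,"dz":0,"roll":0,"claw":-0.2},{"dx":0,"dy":0,"dz":0,"roll":0,"claw":-0.2}]'

```text
clock: 12.38
tcp_pos: [0.5896, -0.274, 0.0481]
orientation: [-0.0, 0.707, -0.707, 0.001]
wrist_force: [-1.2, 1.2, 5.8]
finger_gap: 0.0481
grip_force: 30.7
```

send_rows --increments '[{"dx":0,"dy":0,"dz":0.1,"roll":0,"claw":-0.2},{"dx":0,"dy":0,"dz":0.16,"roll":0,"claw":-0.2},{"dx":-0.02,"dy":-0.1,"dz":0.16,"roll":0,"claw":-0.2},{"dx":-0.02,"dy":-0.1,"dz":0.1,"roll":0,"claw":-0.2},{"dx":-0.02,"dy":-0.1,"dz":0.02,"roll":0,"claw":-0.2}]'

```text
clock: 13.0
tcp_pos: [0.5882, -0.2761, 0.0475]
orientation: [0.0, 0.707, -0.707, -0.0]
wrist_force: [-2.6, 0.8, 5.4]
finger_gap: 0.0475
grip_force: 31.7
```

send_rows --increments '[{"dx":0,"dy":0,"dz":0,"roll":0,"claw":-0.2},{"dx":0,"dy":0,"dz":0,"roll":0,"claw":-0.2},{"dx":0,"dy":0,"dz":0,"roll":0,"claw":0.25},{"dx":0,"dy":0,"dz":0,"roll":0,"claw":0.5},{"dx":0,"dy":0,"dz":0,"roll":0,"claw":0.6}]'

```text
clock: 13.62
tcp_pos: [0.5883, -0.2759, 0.0469]
orientation: [0.0, 0.707, -0.707, -0.0]
wrist_force: [0.2, -0.0, -0.3]
finger_gap: 0.0686
grip_force: 0.0
```

send_rows --increments '[{"dx":0,"dy":0,"dz":0.4,"roll":0,"claw":0.8},{"dx":0,"dy":0,"dz":1.4,"roll":0,"claw":1},{"dx":0,"dy":0.6,"dz":2.6,"roll":0,"claw":1},{"dx":0,"dy":1.9,"dz":3.6,"roll":0,"claw":1},{"dx":0,"dy":2.9,"dz":4,"roll":0,"claw":1}]'

```text
clock: 14.25
tcp_pos: [0.5892, -0.2029, 0.1497]
orientation: [-0.001, 0.707, -0.707, 0.002]
wrist_force: [0.9, -0.0, -0.1]
finger_gap: 0.0853
grip_force: 0.0
```

```bash
python3 m.py w6
python3 - <<'E'
from h import *
import pickle
c=pickle.load(open("w6.pkl","rb"));print("placed",fit(c,.589,-.2756,.054,.025))
E
```

```text
tcp [ 0.5891 -0.1997  0.1502] 14.3
placed (array([ 0.5888, -0.275 ]), np.float64(-100.05))
```

The stone is now within 0.6 mm of the anvil centre. Next is stone 1.

Run:
```python
from h import *
import pickle
c=pickle.load(open("w2.pkl","rb"));print(fit(c,.4443,-.1071,.01,.025),fit(c,.4308,-.3607,.01,.025),fit(c,.4585,-.2425,.01,.025),fit(c,.4585,-.2425,.046,.012))
```

```text
(array([ 0.4385, -0.1142]), np.float64(-50.71)) (array([ 0.4303, -0.3591]), np.float64(-81.5)) (array([ 0.4586, -0.2433]), np.float64(-79.28)) (array([ 0.4588, -0.2421]), np.float64(-41.76))
```

send_rows --increments '[{"dx":-1.5,"dy":0,"dz":0,"roll":0,"claw":1},{"dx":-3.5,"dy":0.6,"dz":0,"roll":0,"claw":1},{"dx":-5.2,"dy":2,"dz":-0.3,"roll":0,"claw":1},{"dx":-5.77,"dy":3.4,"dz":-1,"roll":0,"claw":1},{"dx":-5.77,"dy":3.62,"dz":-2,"roll":0,"claw":1}]'

```text
clock: 14.92
tcp_pos: [0.4424, -0.1109, 0.097]
orientation: [0.0, 0.708, -0.706, -0.0]
wrist_force: [0.7, -0.8, -0.1]
finger_gap: 0.0858
grip_force: 0.0
```

send_rows --increments '[{"dx":0,"dy":0,"dz":-0.6,"roll":0,"claw":1},{"dx":0,"dy":0,"dz":-1.5,"roll":0,"claw":1},{"dx":0,"dy":0,"dz":-2.5,"roll":0,"claw":1},{"dx":0,"dy":0,"dz":-3.4,"roll":0,"claw":1},{"dx":0,"dy":0,"dz":-3.76,"roll":0,"claw":1}]'

```text
clock: 15.55
tcp_pos: [0.4427, -0.1123, 0.0019]
orientation: [0.001, 0.708, -0.707, -0.001]
wrist_force: [0.2, -0.2, 0.1]
finger_gap: 0.0855
grip_force: 0.0
```

send_rows --increments '[{"dx":0,"dy":0,"dz":0,"roll":0,"claw":0.5},{"dx":0,"dy":0,"dz":0,"roll":0,"claw":0.3},{"dx":0,"dy":0,"dz":0,"roll":0,"claw":0},{"dx":0,"dy":0,"dz":0,"roll":0,"claw":-0.2},{"dx":0,"dy":0,"dz":0,"roll":0,"claw":-0.2}]'

```text
clock: 16.18
tcp_pos: [0.4448, -0.1133, 0.0046]
orientation: [-0.0, 0.707, -0.707, 0.001]
wrist_force: [-1.1, 0.0, 4.4]
finger_gap: 0.0473
grip_force: 30.2
```

send_rows --increments '[{"dx":0,"dy":0,"dz":0.2,"roll":0,"claw":-0.2},{"dx":0,"dy":0,"dz":0.8,"roll":0,"claw":-0.2},{"dx":0,"dy":0,"dz":1.8,"roll":0,"claw":-0.2},{"dx":0,"dy":0,"dz":3,"roll":0,"claw":-0.2},{"dx":0,"dy":0,"dz":4,"roll":0,"claw":-0.2}]'

```text
clock: 16.8
tcp_pos: [0.4443, -0.1131, 0.1049]
orientation: [-0.0, 0.707, -0.707, 0.001]
wrist_force: [0.7, -1.0, 0.3]
finger_gap: 0.0472
grip_force: 30.9
```

```bash
python3 m.py w7
python3 - <<'E'
from h import *
import pickle
c=pickle.load(open("w7.pkl","rb"));t=get_state()["tcp_pos"]
for z in(.003,.005,.007):print("held",z,fit(c,t[0],t[1]+.004,t[2]+z,.025))
E
```

```text
tcp [ 0.4461 -0.1138  0.1078] 16.85
held 0.003 (array([ 0.4451, -0.1097]), np.float64(-113.24))
held 0.005 (array([ 0.4452, -0.1107]), np.float64(-120.04))
held 0.007 (array([ 0.4448, -0.1116]), np.float64(-117.45))
```

send_rows --increments '[{"dx":0,"dy":-1.4,"dz":0.8,"roll":0,"claw":-0.2},{"dx":1.2,"dy":-3,"dz":1.2,"roll":0,"claw":-0.2},{"dx":2.8,"dy":-4.7,"dz":1.2,"roll":0,"claw":-0.2},{"dx":4.5,"dy":-6.2,"dz":1.2,"roll":0,"claw":-0.2},{"dx":5.77,"dy":-6.67,"dz":0.9,"roll":0,"claw":-0.2}]'

```text
clock: 17.48
tcp_pos: [0.5902, -0.2827, 0.1261]
orientation: [0.0, -0.707, 0.708, -0.001]
wrist_force: [0.1, 0.1, -1.1]
finger_gap: 0.0473
grip_force: 31.0
```

send_rows --increments '[{"dx":0,"dy":0,"dz":-0.6,"roll":0,"claw":-0.2},{"dx":0,"dy":0,"dz":-1.4,"roll":0,"claw":-0.2},{"dx":0,"dy":0,"dz":-2,"roll":0,"claw":-0.2},{"dx":0,"dy":0,"dz":-2.4,"roll":0,"claw":-0.2},{"dx":0,"dy":0,"dz":-2.6,"roll":0,"claw":-0.2}]'

```text
clock: 18.1
tcp_pos: [0.5878, -0.2794, 0.0604]
orientation: [0.0, 0.707, -0.707, -0.0]
wrist_force: [0.0, -0.7, -0.2]
finger_gap: 0.0474
grip_force: 31.1
```

send_rows --increments '[{"dx":0,"dy":0,"dz":-0.04,"roll":0,"claw":-0.2},{"dx":0,"dy":0,"dz":-0.06,"roll":0,"claw":-0.2},{"dx":0,"dy":0,"dz":-0.06,"roll":0,"claw":-0.2},{"dx":0,"dy":0,"dz":-0.06,"roll":0,"claw":-0.2},{"dx":0,"dy":0,"dz":-0.06,"roll":0,"claw":-0.2}]'

```text
clock: 18.73
tcp_pos: [0.5884, -0.2798, 0.0595]
orientation: [-0.0, 0.707, -0.707, 0.0]
wrist_force: [-0.7, 0.4, -0.1]
finger_gap: 0.0473
grip_force: 31.1
```

send_rows --increments '[{"dx":0,"dy":0,"dz":-0.04,"roll":0,"claw":-0.2},{"dx":0,"dy":0,"dz":-0.06,"roll":0,"claw":-0.2},{"dx":0,"dy":0,"dz":-0.06,"roll":0,"claw":-0.2},{"dx":0,"dy":0,"dz":-0.06,"roll":0,"claw":-0.2},{"dx":0,"dy":0,"dz":-0.06,"roll":0,"claw":-0.2}]'

```text
clock: 19.35
tcp_pos: [0.5885, -0.2798, 0.0581]
orientation: [-0.0, 0.707, -0.707, 0.0]
wrist_force: [-1.6, 1.3, 4.4]
finger_gap: 0.0471
grip_force: 31.8
```

send_rows --increments '[{"dx":0,"dy":0,"dz":-0.02,"roll":0,"claw":-0.2},{"dx":0,"dy":0,"dz":-0.04,"roll":0,"claw":-0.2},{"dx":0,"dy":0,"dz":-0.04,"roll":0,"claw":-0.2},{"dx":0,"dy":0,"dz":-0.04,"roll":0,"claw":-0.2},{"dx":0,"dy":0,"dz":-0.04,"roll":0,"claw":-0.2}]'

```text
clock: 19.98
tcp_pos: [0.5885, -0.2798, 0.057]
orientation: [-0.0, 0.707, -0.707, 0.0]
wrist_force: [-0.9, 0.7, 4.6]
finger_gap: 0.0472
grip_force: 31.9
```

send_rows --increments '[{"dx":0,"dy":0,"dz":0.02,"roll":0,"claw":-0.2},{"dx":0,"dy":0,"dz":0.02,"roll":0,"claw":0.25},{"dx":0,"dy":0,"dz":0.02,"roll":0,"claw":0.35},{"dx":0,"dy":0,"dz":0.02,"roll":0,"claw":0.5},{"dx":0,"dy":0,"dz":0.02,"roll":0,"claw":0.6}]'

```text
clock: 20.6
tcp_pos: [0.5881, -0.2797, 0.057]
orientation: [0.0, 0.707, -0.707, -0.0]
wrist_force: [0.3, -0.4, 0.9]
finger_gap: 0.0685
grip_force: 0.0
```

send_rows --increments '[{"dx":0,"dy":0,"dz":0.4,"roll":0,"claw":0.8},{"dx":0,"dy":0,"dz":1.4,"roll":0,"claw":1},{"dx":0,"dy":0.7,"dz":2.4,"roll":0,"claw":1},{"dx":0,"dy":2,"dz":3.2,"roll":0,"claw":1},{"dx":0,"dy":3.1,"dz":3.6,"roll":0,"claw":1}]'

```text
clock: 21.22
tcp_pos: [0.589, -0.2018, 0.1497]
orientation: [-0.001, 0.707, -0.707, 0.001]
wrist_force: [-0.4, -0.1, -0.0]
finger_gap: 0.0855
grip_force: 0.0
```

send_rows --increments '[{"dx":0,"dy":0,"dz":0,"roll":0,"claw":1},{"dx":0,"dy":0,"dz":0,"roll":0,"claw":1},{"dx":0,"dy":0,"dz":0,"roll":0,"claw":1},{"dx":0,"dy":0,"dz":0,"roll":0,"claw":1},{"dx":0,"dy":0,"dz":0,"roll":0,"claw":1}]'

```text
clock: 21.85
tcp_pos: [0.5881, -0.2027, 0.1469]
orientation: [0.0, 0.707, -0.707, -0.0]
wrist_force: [-0.2, 0.3, 0.1]
finger_gap: 0.0856
grip_force: 0.0
```

```bash
python3 m.py w8
python3 - <<'E'
from h import *
import pickle
c=pickle.load(open("w8.pkl","rb"))
for z in(.062,.064,.066):print("top stone",z,fit(c,.589,-.2756,z,.025))
X=np.vstack
for ang in (-90,90,0,180):
    a=np.radians(ang);out=[]
    for r in np.arange(.020,.0311,.001):
        u,v=proj(c,[.5888+r*np.cos(a),-.2753+r*np.sin(a),.064]);out.append("/".join(str(int(q)) for q in cv2.getRectSubPix(c["image"],(1,1),(u,v))[0,0]))
    print(ang,*out)
E
```

```text
tcp [ 0.5881 -0.2026  0.147 ] 21.9
top stone 0.062 (array([ 0.5892, -0.274 ]), np.float64(-103.91))
top stone 0.064 (array([ 0.5892, -0.274 ]), np.float64(-98.0))
top stone 0.066 (array([ 0.5892, -0.2739]), np.float64(-88.61))
-90 102/116/124 108/125/133 104/123/128 83/92/95 105/61/37 110/65/37 114/66/41 107/62/37 112/65/41 112/66/42 108/64/40 110/65/41
90 105/121/128 102/119/126 101/117/125 106/124/132 111/131/140 102/121/128 83/72/62 118/70/43 113/70/42 116/71/47 115/69/43 113/69/44
0 104/122/131 108/127/135 100/117/123 101/115/121 97/113/119 111/88/76 110/65/39 110/65/41 113/68/43 113/67/42 113/69/43 115/69/45
180 103/121/131 107/124/134 100/117/125 100/118/126 89/104/106 58/44/37 64/44/31 66/46/34 62/43/31 61/42/33 63/42/32 65/45/35
```

The top stone is 1.0 mm to +y of the lower one. I make one small nudge, gripping slightly higher to spare the lower stone.

send_rows --increments '[{"dx":0,"dy":-1.3,"dz":-0.2,"roll":0,"claw":1},{"dx":0,"dy":-2.7,"dz":-0.8,"roll":0,"claw":1},{"dx":0,"dy":-3.1,"dz":-2,"roll":0,"claw":1},{"dx":0,"dy":-3.1,"dz":-3,"roll":0,"claw":1},{"dx":0,"dy":-3.1,"dz":-3.48,"roll":0,"claw":0.8}]'

```text
clock: 22.52
tcp_pos: [0.5872, -0.2795, 0.0584]
orientation: [0.0, 0.707, -0.707, -0.001]
wrist_force: [0.5, 0.3, -0.1]
finger_gap: 0.0769
grip_force: 0.0
```

send_rows --increments '[{"dx":0,"dy":0,"dz":0,"roll":0,"claw":0.5},{"dx":0,"dy":0,"dz":0,"roll":0,"claw":0.3},{"dx":0,"dy":0,"dz":0,"roll":0,"claw":0},{"dx":0,"dy":0,"dz":0,"roll":0,"claw":-0.2},{"dx":0,"dy":0,"dz":0,"roll":0,"claw":-0.2}]'

```text
clock: 23.15
tcp_pos: [0.5885, -0.2801, 0.0614]
orientation: [0.0, 0.707, -0.707, 0.001]
wrist_force: [-2.4, 0.4, 5.1]
finger_gap: 0.0342
grip_force: 2.6
```

send_rows --increments '[{"dx":0,"dy":0,"dz":0.1,"roll":0,"claw":-0.2},{"dx":0,"dy":0,"dz":0.16,"roll":0,"claw":-0.2},{"dx":-0.01,"dy":-0.05,"dz":0.16,"roll":0,"claw":-0.2},{"dx":-0.01,"dy":-0.05,"dz":0.1,"roll":0,"claw":-0.2},{"dx":-0.01,"dy":-0.05,"dz":0,"roll":0,"claw":-0.2}]'

```text
clock: 23.78
tcp_pos: [0.5881, -0.2811, 0.0606]
orientation: [0.0, 0.707, -0.707, 0.0]
wrist_force: [-1.9, -0.5, 5.9]
finger_gap: 0.0343
grip_force: 2.8
```

send_rows --increments '[{"dx":0,"dy":0,"dz":-0.02,"roll":0,"claw":-0.2},{"dx":0,"dy":0,"dz":-0.02,"roll":0,"claw":-0.2},{"dx":0,"dy":0,"dz":-0.02,"roll":0,"claw":0.25},{"dx":0,"dy":0,"dz":-0.02,"roll":0,"claw":0.5},{"dx":0,"dy":0,"dz":-0.02,"roll":0,"claw":0.6}]'

```text
clock: 24.4
tcp_pos: [0.5876, -0.2807, 0.0592]
orientation: [0.0, 0.707, -0.707, -0.001]
wrist_force: [0.2, -0.4, -0.5]
finger_gap: 0.0682
grip_force: 0.0
```

send_rows --increments '[{"dx":0,"dy":0,"dz":0.4,"roll":0,"claw":0.8},{"dx":0,"dy":0,"dz":1.4,"roll":0,"claw":1},{"dx":0,"dy":0.7,"dz":2.4,"roll":0,"claw":1},{"dx":0,"dy":2,"dz":3.2,"roll":0,"claw":1},{"dx":0,"dy":3.1,"dz":3.5,"roll":0,"claw":1}]'

```text
clock: 25.02
tcp_pos: [0.5888, -0.2031, 0.1496]
orientation: [-0.001, 0.707, -0.707, 0.001]
wrist_force: [0.4, 0.7, -1.2]
finger_gap: 0.0857
grip_force: 0.0
```

send_rows --increments '[{"dx":0,"dy":0,"dz":0,"roll":0,"claw":1},{"dx":0,"dy":0,"dz":0,"roll":0,"claw":1},{"dx":0,"dy":0,"dz":0,"roll":0,"claw":1},{"dx":0,"dy":0,"dz":0,"roll":0,"claw":1},{"dx":0,"dy":0,"dz":0,"roll":0,"claw":1}]'

```text
clock: 25.65
tcp_pos: [0.5878, -0.2039, 0.147]
orientation: [0.0, 0.707, -0.707, -0.0]
wrist_force: [0.0, -0.8, -0.3]
finger_gap: 0.0857
grip_force: 0.0
```

```bash
python3 m.py w9
python3 - <<'E'
from h import *
import pickle
c=pickle.load(open("w9.pkl","rb"))
print("top stone",fit(c,.589,-.2756,.064,.025))
for f in np.radians(np.arange(0,360,30)):
    out=[]
    for r in np.arange(.022,.0285,.001):
        u,v=proj(c,[.5888+r*np.cos(f),-.2753+r*np.sin(f),.064]);out.append("/".join(str(int(q)) for q in cv2.getRectSubPix(c["image"],(1,1),(u,v))[0,0]))
    print(round(np.degrees(f)),*out)
for n in("scene",):
    c=read_camera(n);pickle.dump(c,open("s9.pkl","wb"))
    for x,y,z in((.5888,-.275,.064),(.5888,-.275,.054),(.5889,-.2756,.044)):print(n,z,fit(c,x,y,z,.025,lambda t:np.ones_like(t,bool)))
E
```

```text
tcp [ 0.5879 -0.2038  0.147 ] 25.7
top stone (array([ 0.5881, -0.274 ]), np.float64(-97.0))
0 96/114/120 101/124/129 104/75/58 113/68/43 110/66/40 113/68/42 115/68/45
30 102/120/128 104/121/129 105/118/125 112/70/47 111/67/41 112/66/42 114/67/43
60 113/133/141 109/127/134 108/125/134 110/123/131 110/67/40 115/70/44 115/70/46
90 104/120/127 106/124/130 108/126/135 105/125/130 95/76/66 117/69/41 113/68/43
120 107/124/131 105/123/131 109/123/133 104/124/132 103/99/96 75/49/35 102/62/38
150 101/117/125 101/117/126 100/116/125 105/123/132 72/74/73 88/72/64 72/75/79
180 109/128/137 101/117/128 101/118/126 89/105/111 63/47/40 62/40/30 64/43/34
210 101/117/126 107/126/132 104/122/131 62/60/55 64/45/33 63/43/31 64/44/32
240 104/123/131 105/122/130 65/65/64 65/43/30 64/42/30 64/43/31 64/43/31
270 105/123/129 86/103/113 112/66/41 111/66/40 109/64/38 107/62/36 110/65/41
300 102/119/126 78/85/90 112/66/41 110/66/39 112/67/41 113/69/44 112/65/43
330 109/128/136 100/102/104 110/64/38 114/67/42 113/66/40 112/66/42 115/68/44
scene 0.064 (array([ 0.5843, -0.2735]), np.float64(-24.72))
scene 0.054 (array([ 0.5954, -0.2707]), np.float64(-24.44))
scene 0.044 (array([ 0.5793, -0.2765]), np.float64(-16.61))
```

The grip was too high: the fingers closed above the stone and shifted it 1 mm in -x. I repeat at a deeper grip.

send_rows --increments '[{"dx":0.01,"dy":-1.3,"dz":-0.2,"roll":0,"claw":1},{"dx":0.01,"dy":-2.6,"dz":-0.8,"roll":0,"claw":1},{"dx":0.01,"dy":-2.92,"dz":-2,"roll":0,"claw":1},{"dx":0.01,"dy":-2.92,"dz":-3,"roll":0,"claw":1},{"dx":0.01,"dy":-2.92,"dz":-3.66,"roll":0,"claw":0.8}]'

```text
clock: 26.38
tcp_pos: [0.5876, -0.2764, 0.0543]
orientation: [0.0, 0.707, -0.707, -0.001]
wrist_force: [-0.4, -0.5, -0.0]
finger_gap: 0.077
grip_force: 0.0
```

send_rows --increments '[{"dx":0,"dy":0,"dz":0,"roll":0,"claw":0.5},{"dx":0,"dy":0,"dz":0,"roll":0,"claw":0.3},{"dx":0,"dy":0,"dz":0,"roll":0,"claw":0},{"dx":0,"dy":0,"dz":0,"roll":0,"claw":-0.2},{"dx":0,"dy":0,"dz":0,"roll":0,"claw":-0.2}]'

```text
clock: 27.0
tcp_pos: [0.5892, -0.2768, 0.057]
orientation: [-0.0, 0.708, -0.707, 0.001]
wrist_force: [0.5, -0.1, 3.9]
finger_gap: 0.048
grip_force: 30.4
```

send_rows --increments '[{"dx":0,"dy":0,"dz":0.1,"roll":0,"claw":-0.2},{"dx":0,"dy":0,"dz":0.16,"roll":0,"claw":-0.2},{"dx":-0.01,"dy":-0.045,"dz":0.16,"roll":0,"claw":-0.2},{"dx":-0.01,"dy":-0.045,"dz":0.1,"roll":0,"claw":-0.2},{"dx":-0.01,"dy":-0.045,"dz":0.02,"roll":0,"claw":-0.2}]'

```text
clock: 27.62
tcp_pos: [0.5879, -0.2776, 0.0565]
orientation: [0.0, 0.707, -0.707, -0.0]
wrist_force: [-1.7, 0.1, 5.8]
finger_gap: 0.0481
grip_force: 31.5
```

send_rows --increments '[{"dx":0,"dy":0,"dz":0,"roll":0,"claw":-0.2},{"dx":0,"dy":0,"dz":0,"roll":0,"claw":-0.2},{"dx":0,"dy":0,"dz":0,"roll":0,"claw":0.25},{"dx":0,"dy":0,"dz":0,"roll":0,"claw":0.5},{"dx":0,"dy":0,"dz":0,"roll":0,"claw":0.6}]'

```text
clock: 28.25
tcp_pos: [0.588, -0.2775, 0.056]
orientation: [0.0, 0.707, -0.707, -0.0]
wrist_force: [-0.0, 0.2, 0.1]
finger_gap: 0.0686
grip_force: 0.0
```

send_rows --increments '[{"dx":0,"dy":0,"dz":0.4,"roll":0,"claw":0.8},{"dx":0,"dy":0,"dz":1.4,"roll":0,"claw":1},{"dx":0,"dy":0.7,"dz":2.4,"roll":0,"claw":1},{"dx":0,"dy":2,"dz":3.2,"roll":0,"claw":1},{"dx":0,"dy":2.92,"dz":3.6,"roll":0,"claw":1}]'

```text
clock: 28.88
tcp_pos: [0.5887, -0.2038, 0.1483]
orientation: [-0.0, 0.708, -0.707, 0.001]
wrist_force: [0.4, 0.4, 0.4]
finger_gap: 0.0852
grip_force: 0.0
```

send_rows --increments '[{"dx":0,"dy":0,"dz":0,"roll":0,"claw":1},{"dx":0,"dy":0,"dz":0,"roll":0,"claw":1},{"dx":0,"dy":0,"dz":0,"roll":0,"claw":1},{"dx":0,"dy":0,"dz":0,"roll":0,"claw":1},{"dx":0,"dy":0,"dz":0,"roll":0,"claw":1}]'

```text
clock: 29.5
tcp_pos: [0.5878, -0.205, 0.1459]
orientation: [0.0, 0.707, -0.707, -0.0]
wrist_force: [-0.1, -0.3, 0.6]
finger_gap: 0.0854
grip_force: 0.0
```

```bash
python3 m.py w10
python3 - <<'E'
from h import *
import pickle
c=pickle.load(open("w10.pkl","rb"))
print("top stone",[fit(c,.589,-.2756,.064,r) for r in(.025,.0247,.0244)])
for n in("w5","w6","w9"):print(n,fit(pickle.load(open(n+".pkl","rb")),.589,-.2756,.054 if n<"w9" and n!="w9" else .064,.0247))
for f in np.radians([0,90,180,270]):
    out=[]
    for r in np.arange(.022,.0285,.001):
        u,v=proj(c,[.5888+r*np.cos(f),-.2753+r*np.sin(f),.064]);out.append("/".join(str(int(q)) for q in cv2.getRectSubPix(c["image"],(1,1),(u,v))[0,0]))
    print(round(np.degrees(f)),*out)
i=c["image"][20:200,220:420]
s=read_camera("top");p=proj(s,[.589,-.276,.05]).astype(int)
j=s["image"][p[1]-30:p[1]+30,p[0]-33:p[0]+33]
cv2.imwrite("pics/w10.png",np.hstack([cv2.resize(k,(400,360),interpolation=cv2.INTER_CUBIC) for k in(i,j)]))
E
```

```text
tcp [ 0.5879 -0.2049  0.146 ] 29.55
top stone [(array([ 0.5887, -0.2749]), np.float64(-98.55)), (array([ 0.5886, -0.2749]), np.float64(-106.07)), (array([ 0.5886, -0.2749]), np.float64(-106.87))]
w5 (array([ 0.5895, -0.2732]), np.float64(-98.47))
w6 (array([ 0.5888, -0.275 ]), np.float64(-106.63))
w9 (array([ 0.588, -0.274]), np.float64(-104.54))
0 104/119/127 97/116/122 94/99/100 111/70/45 115/70/45 112/67/44 114/68/43
90 109/126/134 110/130/139 102/119/127 88/86/81 115/65/38 115/67/42 114/69/43
180 101/118/125 107/125/133 109/127/136 69/72/70 62/41/29 63/43/30 67/44/32
270 108/124/133 103/122/129 82/97/103 109/62/36 110/65/39 111/66/41 108/63/36
```

Both stones are now flush to about 0.2 mm, top at (.5887,-.2749) and lower at (.5888,-.2750), and about 0.6 mm from the anvil centre. On to the cap.

send_rows --increments '[{"dx":-1.2,"dy":-0.4,"dz":0,"roll":0,"claw":1},{"dx":-3,"dy":-0.9,"dz":0,"roll":0,"claw":1},{"dx":-4.6,"dy":-1.4,"dz":0,"roll":0,"claw":1},{"dx":-5.18,"dy":-1.56,"dz":-0.6,"roll":0,"claw":1},{"dx":-5.18,"dy":-1.56,"dz":-1.6,"roll":0,"claw":1}]'

```text
clock: 30.22
tcp_pos: [0.4581, -0.2446, 0.1071]
orientation: [0.0, -0.707, 0.707, -0.001]
wrist_force: [-0.1, 0.0, -0.1]
finger_gap: 0.0851
grip_force: 0.0
```

send_rows --increments '[{"dx":0,"dy":0,"dz":-0.8,"roll":0,"claw":0.6},{"dx":0,"dy":0,"dz":-1.8,"roll":0,"claw":0.4},{"dx":0,"dy":0,"dz":-2.8,"roll":0,"claw":0.2},{"dx":0,"dy":0,"dz":-3.4,"roll":0,"claw":0.2},{"dx":0,"dy":0,"dz":-3.52,"roll":0,"claw":0.2}]'

```text
clock: 30.85
tcp_pos: [0.458, -0.2432, 0.0176]
orientation: [0.0, 0.707, -0.707, -0.001]
wrist_force: [-1.1, 0.3, -0.0]
finger_gap: 0.0512
grip_force: 0.0
```

send_rows --increments '[{"dx":0,"dy":0,"dz":0,"roll":0,"claw":0},{"dx":0,"dy":0,"dz":0,"roll":0,"claw":-0.3},{"dx":0,"dy":0,"dz":0,"roll":0,"claw":-0.7},{"dx":0,"dy":0,"dz":0,"roll":0,"claw":-0.9},{"dx":0,"dy":0,"dz":0,"roll":0,"claw":-0.9}]' --grip_force 80

```text
clock: 31.48
tcp_pos: [0.4592, -0.2441, 0.0195]
orientation: [-0.0, 0.707, -0.707, 0.001]
wrist_force: [-0.4, 0.9, 5.4]
finger_gap: 0.0216
grip_force: 78.1
```

send_rows --increments '[{"dx":0,"dy":0,"dz":0,"roll":0,"claw":-0.9},{"dx":0,"dy":0,"dz":0.3,"roll":0,"claw":-0.9},{"dx":0,"dy":0,"dz":1.2,"roll":0,"claw":-0.9},{"dx":0,"dy":0,"dz":2.6,"roll":0,"claw":-0.9},{"dx":0,"dy":0,"dz":4,"roll":0,"claw":-0.9}]'

```text
clock: 32.1
tcp_pos: [0.4582, -0.2433, 0.1194]
orientation: [0.0, 0.707, -0.707, -0.0]
wrist_force: [0.6, 0.4, -1.7]
finger_gap: 0.0218
grip_force: 78.4
```

```bash
python3 m.py w11
python3 - <<'E'
from h import *
import pickle
c=pickle.load(open("w11.pkl","rb"));s=get_state();t=s["tcp_pos"];print(s["finger_gap"],s["wrist_force"])
for z in(-.010,-.008,-.006):print("flange",z,fit(c,t[0],t[1],t[2]+z,.025,lambda a:np.sin(a)<.3))
E
```

```text
tcp [ 0.4605 -0.245   0.1242] 32.15
0.022096109753991136 [ 1.80579497 -0.70730094  1.96104989]
flange -0.01 (array([ 0.4591, -0.245 ]), np.float64(-134.61))
flange -0.008 (array([ 0.4595, -0.2456]), np.float64(-126.82))
flange -0.006 (array([ 0.4598, -0.2462]), np.float64(-122.03))
```

send_rows --increments '[{"dx":0.8,"dy":-0.2,"dz":0.3,"roll":0,"claw":-0.9},{"dx":2.2,"dy":-0.6,"dz":0.3,"roll":0,"claw":-0.9},{"dx":3.8,"dy":-1,"dz":0.3,"roll":0,"claw":-0.9},{"dx":4.9,"dy":-1.28,"dz":0.1,"roll":0,"claw":-0.9},{"dx":5.18,"dy":-1.28,"dz":-0.3,"roll":0,"claw":-0.9}]'

```text
clock: 32.78
tcp_pos: [0.5896, -0.2761, 0.1105]
orientation: [-0.0, 0.708, -0.707, 0.001]
wrist_force: [-0.4, -0.8, -2.2]
finger_gap: 0.0218
grip_force: 78.6
```

send_rows --increments '[{"dx":0,"dy":0,"dz":-0.4,"roll":0,"claw":-0.9},{"dx":0,"dy":0,"dz":-0.8,"roll":0,"claw":-0.9},{"dx":0,"dy":0,"dz":-0.94,"roll":0,"claw":-0.9},{"dx":0,"dy":0,"dz":-0.94,"roll":0,"claw":-0.9},{"dx":0,"dy":0,"dz":-0.94,"roll":0,"claw":-0.9}]'

```text
clock: 33.4
tcp_pos: [0.5881, -0.2758, 0.088]
orientation: [-0.0, 0.707, -0.707, 0.0]
wrist_force: [0.3, 0.8, -1.1]
finger_gap: 0.0218
grip_force: 78.6
```

```bash
cat > n.py <<'E'
from h import *
import pickle,sys
c=pickle.load(open(sys.argv[1]+".pkl","rb"));s=get_state();t=s["tcp_pos"];print(t,s["wrist_force"])
for z in map(float,sys.argv[2:]):
  for r in (.025,.0247): print("flange",z,fit(c,.5887,-.275,z,r,lambda a:np.sin(a)<.3))
c=read_camera("scene")
E
python3 m.py w12; python3 n.py w12 .076 .078 .08
```

```text
tcp [ 0.5882 -0.2758  0.088 ] 33.45
[ 0.58823474 -0.27584357  0.0879724 ] [ 0.05846993  0.53308533 -1.14372042]
flange 0.076 (array([ 0.5883, -0.2738]), np.float64(-66.72))
flange 0.076 (array([ 0.5884, -0.2742]), np.float64(-65.16))
flange 0.078 (array([ 0.5882, -0.2745]), np.float64(-68.18))
flange 0.078 (array([ 0.5883, -0.2747]), np.float64(-66.99))
flange 0.08 (array([ 0.588 , -0.2751]), np.float64(-68.72))
flange 0.08 (array([ 0.5882, -0.2754]), np.float64(-68.42))
```

send_rows --increments '[{"dx":0.01,"dy":0,"dz":-0.06,"roll":0,"claw":-0.9},{"dx":0.01,"dy":0,"dz":-0.12,"roll":0,"claw":-0.9},{"dx":0.01,"dy":0,"dz":-0.16,"roll":0,"claw":-0.9},{"dx":0.01,"dy":0,"dz":-0.16,"roll":0,"claw":-0.9},{"dx":0.01,"dy":0,"dz":-0.16,"roll":0,"claw":-0.9}]'

```text
clock: 34.12
tcp_pos: [0.5883, -0.2756, 0.0836]
orientation: [-0.0, 0.707, -0.707, 0.0]
wrist_force: [-1.0, 1.0, 2.9]
finger_gap: 0.0213
grip_force: 78.7
```

send_rows --increments '[{"dx":0,"dy":0,"dz":-0.02,"roll":0,"claw":-0.9},{"dx":0,"dy":0,"dz":-0.04,"roll":0,"claw":-0.9},{"dx":0,"dy":0,"dz":-0.04,"roll":0,"claw":-0.9},{"dx":0,"dy":0,"dz":-0.04,"roll":0,"claw":-0.9},{"dx":0,"dy":0,"dz":-0.04,"roll":0,"claw":-0.9}]'

```text
clock: 34.75
tcp_pos: [0.5884, -0.2756, 0.0824]
orientation: [0.0, 0.707, -0.707, 0.0]
wrist_force: [-1.1, 0.9, 3.8]
finger_gap: 0.0216
grip_force: 78.7
```

```bash
python3 m.py w13; python3 n.py w13 .073 .074 .075
```

```text
tcp [ 0.5883 -0.2756  0.0824] 34.8
[ 0.58833482 -0.27563527  0.08239381] [-0.84740186  1.29598345  3.19114356]
flange 0.073 (array([ 0.5886, -0.2742]), np.float64(-65.88))
flange 0.073 (array([ 0.5888, -0.2744]), np.float64(-65.15))
flange 0.074 (array([ 0.5884, -0.2745]), np.float64(-66.28))
flange 0.074 (array([ 0.5886, -0.2747]), np.float64(-65.7))
flange 0.075 (array([ 0.5884, -0.2747]), np.float64(-66.5))
flange 0.075 (array([ 0.5886, -0.2751]), np.float64(-66.13))
```

send_rows --increments '[{"dx":0,"dy":0,"dz":-0.07,"roll":0,"claw":-0.9},{"dx":0,"dy":0,"dz":-0.14,"roll":0,"claw":-0.9},{"dx":0,"dy":0,"dz":-0.2,"roll":0,"claw":-0.9},{"dx":0,"dy":0,"dz":-0.26,"roll":0,"claw":-0.9},{"dx":0,"dy":0,"dz":-0.28,"roll":0,"claw":-0.9}]'

```text
clock: 35.48
tcp_pos: [0.5884, -0.2757, 0.0757]
orientation: [0.0, 0.707, -0.707, 0.0]
wrist_force: [-1.7, 1.2, 6.7]
finger_gap: 0.0217
grip_force: 78.9
```

send_rows --increments '[{"dx":0,"dy":0,"dz":-0.02,"roll":0,"claw":-0.9},{"dx":0,"dy":0,"dz":-0.04,"roll":0,"claw":-0.9},{"dx":0,"dy":0,"dz":-0.04,"roll":0,"claw":-0.9},{"dx":0,"dy":0,"dz":-0.04,"roll":0,"claw":-0.9},{"dx":0,"dy":0,"dz":-0.04,"roll":0,"claw":-0.9}]'

```text
clock: 36.1
tcp_pos: [0.5884, -0.2757, 0.075]
orientation: [0.0, 0.707, -0.707, 0.0]
wrist_force: [-2.6, 1.8, 7.2]
finger_gap: 0.0221
grip_force: 79.0
```

send_rows --increments '[{"dx":0,"dy":0,"dz":-0.02,"roll":0,"claw":-0.9},{"dx":0,"dy":0,"dz":-0.04,"roll":0,"claw":-0.9},{"dx":0,"dy":0,"dz":-0.06,"roll":0,"claw":-0.9},{"dx":0,"dy":0,"dz":-0.06,"roll":0,"claw":-0.9},{"dx":0,"dy":0,"dz":-0.06,"roll":0,"claw":-0.9}]'

```text
clock: 36.72
tcp_pos: [0.5884, -0.2757, 0.0736]
orientation: [0.0, 0.707, -0.707, 0.0]
wrist_force: [-2.8, 1.1, 8.5]
finger_gap: 0.022
grip_force: 79.1
```

send_rows --increments '[{"dx":0,"dy":0,"dz":-0.02,"roll":0,"claw":-0.9},{"dx":0,"dy":0,"dz":-0.04,"roll":0,"claw":-0.9},{"dx":0,"dy":0,"dz":-0.06,"roll":0,"claw":-0.9},{"dx":0,"dy":0,"dz":-0.06,"roll":0,"claw":-0.9},{"dx":0,"dy":0,"dz":-0.06,"roll":0,"claw":-0.9}]'

```text
clock: 37.35
tcp_pos: [0.5884, -0.2758, 0.0734]
orientation: [-0.0, 0.707, -0.707, 0.001]
wrist_force: [-5.0, 2.5, 14.8]
finger_gap: 0.0218
grip_force: 80.1
```

send_rows --increments '[{"dx":0.02,"dy":-0.01,"dz":-0.01,"roll":0,"claw":-0.9},{"dx":0.03,"dy":-0.02,"dz":-0.03,"roll":0,"claw":-0.9},{"dx":0.03,"dy":-0.02,"dz":-0.03,"roll":0,"claw":-0.9},{"dx":0.03,"dy":-0.02,"dz":-0.03,"roll":0,"claw":-0.9},{"dx":0.03,"dy":-0.02,"dz":-0.03,"roll":0,"claw":-0.9}]'

```text
clock: 37.98
tcp_pos: [0.5886, -0.2759, 0.0734]
orientation: [0.0, 0.708, -0.707, 0.0]
wrist_force: [-7.0, 4.7, 20.3]
finger_gap: 0.0219
grip_force: 80.8
```

```bash
python3 m.py w14; python3 n.py w14 .064
python3 - <<'E'
from h import *
import pickle
s=read_camera("scene");w=pickle.load(open("w14.pkl","rb"));p=proj(s,[.589,-.276,.05]).astype(int)
j=s["image"][p[1]-33:p[1]+27,p[0]-33:p[0]+33]
cv2.imwrite("pics/fin.png",np.hstack([cv2.resize(k,(400,364),interpolation=cv2.INTER_CUBIC) for k in(w["image"][150:350,210:430],j)]))
E
```

```text
tcp [ 0.5886 -0.2759  0.0734] 38.025
[ 0.58858174 -0.2758707   0.07343497] [-6.82756382  4.50620219 21.40930404]
flange 0.064 (array([ 0.5888, -0.2744]), np.float64(-65.42))
flange 0.064 (array([ 0.589 , -0.2746]), np.float64(-65.09))
```

View pics/fin.png

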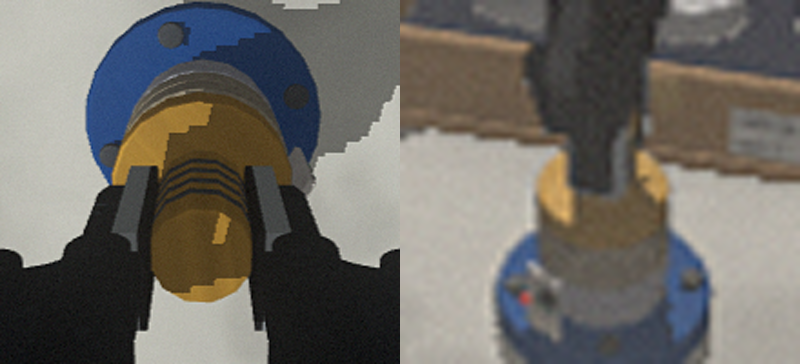

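The picture shows cap, stones and anvil as one flush, pushed-down column. The side force grew, so I relax it with a small shift the other way.

send_rows --increments '[{"dx":-0.01,"dy":0.01,"dz":0,"roll":0,"claw":-0.9},{"dx":-0.03,"dy":0.02,"dz":0,"roll":0,"claw":-0.9},{"dx":-0.04,"dy":0.03,"dz":0,"roll":0,"claw":-0.9},{"dx":-0.04,"dy":0.03,"dz":0,"roll":0,"claw":-0.9},{"dx":-0.04,"dy":0.03,"dz":0,"roll":0,"claw":-0.9}]'

```text
clock: 38.75
tcp_pos: [0.5885, -0.2757, 0.0735]
orientation: [-0.0, 0.707, -0.707, 0.001]
wrist_force: [-5.4, 2.3, 18.3]
finger_gap: 0.022
grip_force: 80.8
```

```bash
python3 -c "
from workcell import *
print(get_state()['wrist_force']);print(hand_in())"
```

```text
[-5.44949076  2.31987492 18.26461013]
the job is handed in; nothing more can be done
None
```

I handed the job in at about 39 s with both stones stacked flush on the anvil (about 0.2 mm apart by the camera fits), the brass cap on top and the gripper still holding it on the hard stop with about 20 N. I judged the stop from roughly 10 mm of travel and then a rigid rise in force, because the red pointer was not readable in the last picture.

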